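Hang a slotted gas-trap bracket on a headed stud

TASK

Lift the steel bracket with the amber glass trap out of its blue stand by its orange grip, slide its open slot sideways over the red-headed stud of the white post, between head and post, as far as it goes, and lower it until it hangs by its notch, upright; then let go. The height of the stud is not exactly known, so feel for it gently: never press the bracket against post or stud harder than 20 N. Do not set it on the bench, and leave everything else where it stands.

Things in the scene. Friction and masses are not known exactly. Their poses are not given: they have to be found in the camera images.
- hanger: Steel bracket, 0.17-0.35 kg, rigid. Origin: centre of its upright orange grip, 24 mm along y, 12 mm along x, z -18 to 26 mm; grasp it there. z up. A neck 24 mm wide, 5 mm thick joins it to an upright plate 5 mm thick in the y-z plane: x +-2.5, y -40 to 30, z -90 to -32 mm, with a slot (see hanger_slot). x points to the side with the glass trap.
- hanger_slot (a point): Inner end of the slot, 61 mm below the grip centre; axes as hanger. The slot is a level channel 11 mm high (+-5.5 about this point), closed by a wall at y = -5.5 mm, open at the plate's +y edge, y = 30 mm. Above this point a notch 11 mm wide (y +-5.5 mm) rises 9 mm above the channel's roof, to 14.5 mm above this point.
- hanger_seat (a point): Where the stud's axis lies when the bracket hangs with the stud in the top of the notch: 50.5 mm below the grip centre, mid-plate. Axes as hanger.
- hanger_tongue (a point): Middle of the top edge of the tongue: 42 mm along +y and 66.5 mm below the grip centre. The lower jaw of the slot continues past the mouth as this tongue, y = 30 to 54 mm of the bracket, 10 mm high, 5 mm thick, its top level with the channel's floor and nothing above it, so it can be raised against the stud from below.
- hanger_trap (a point): Centre of the amber glass trap fixed to the front of the plate: 20 mm in diameter, upright, 64 mm long; 14 mm along x and 108 mm below the grip centre (its foot is 140 mm below the grip centre).
- post: Fixed white post. Origin on the bench below the middle of its flat front face; x points out of that face (roughly away from the robot), z up. Column x -40 to 0, y -25 to 25 mm, top at z = 206 mm; foot plate x -95 to 55, y +-65 mm, 12 mm thick. The bracket hangs on this face with its axes along the post's and enters moving in the post's +y.
- stud_mid (a point): Fixed point on the post, 190 mm up, 4.5 mm out of the face, at y = 0: mid-range of the stud and mid-gap between face and head (target for the plate's mid-plane). Steel stud 8 mm in diameter, 9 mm long, along x; red head 18 mm in diameter, 4 mm thick. The stud's real height is clamped anywhere from 10 mm above to 10 mm below this point; it is not measured: see or feel it.
- stand: Fixed blue parking stand holding the bracket; axes as the bracket's. Origin on the bench, 155 mm below the grip centre. Block x -25 to 40, y +-50 mm, 65 mm high. The plate stands on its top between ears 12 mm high (1.5 mm play each side), the trap in a pocket 50 mm deep (2 mm play): lift straight up by 60 mm or more.
- spare_stand: A second, equal, empty blue parking stand; fixed; not needed. Origin and axes as the other.
- wash_bottle: White wash bottle with blue cap, 60 mm in diameter, 160 mm tall; origin under its base. Leave it.
- flask: Conical clear flask, 84 mm wide, 120 mm tall; origin under its base. Leave it.
- beaker: Clear beaker, 60 mm in diameter, 70 mm tall; origin under its base. Leave it.
- stopper: Black rubber stopper, 38 mm in diameter, 30 mm tall; origin under its base. Leave it.
- jar: Small amber jar with black cap, 50 mm in diameter, 60 mm tall; origin under its base. Leave it.
There are look-alikes about, which are no part of the job. What is shaped like the stand but green or turquoise is not meant.

How it is judged:
By the outcome, as a careful person would: the job done as asked, in the order asked, and still so for the second after the job is handed in, with the robot touching nothing.
It also fails if it takes over 58 s, if anything falls off the work surface, if the arm or the gripper's body presses on something with over 40 N, if the wrist force passes 120 N, or if a joint passes its speed limit or range.

ROBOT

A 6-joint arm with a two-finger parallel gripper is mounted at the origin on the work surface. World frame = base frame: x ahead of the robot, y to its left, z up, the work surface at z = 0. Lengths are in m, angles in degrees, forces in N, time in s.
With the tool pointing down it reaches from about 0.35 to 0.875 m from the base axis. Payload 4.2 kg.
Tool frame: the origin (TCP) lies at the very end of the fingers, on their centre line; the grasp point (between the pads) lies r.pinch_z behind it (r.pinch_z is the distance from the TCP to the grasp point, in m); y points along the fingers, z is the direction in which the jaws open and shut, and the axes are right-handed (so a half turn about y gives the same grasp; the last joint's range is limited). The gripper opens to 87 mm and grips with 3 to 60 N. Pads are 19 mm wide; open, the fingers measure 117 mm over their backs; the gripper's body (75 mm by 190 mm) begins 51 mm behind the grasp point.
Start: joints at [-57.605, 22.042, 0.453, 0, -68.411, -14.817], TCP at [0.189, -0.596, 0.223] pointing down, gripper open.
Joint ranges: [-179.83, 179.83], [-69.29, 118.12], [-61.27, 80.66], [-181.25, 117.63], [-171.15, -9.14], [-177.46, 177.46]. Speed limits (degrees/s): [159.86, 159.86, 180, 180, 180, 180].

INTERFACE

Orientations are given as a 3x3 rotation matrix whose columns are the frame's x, y, z axes.
In Python, from station import sense, capture, camera_params, r gives the robot as it stands.
- The arm moves only by the tool move_arm, never from a script. Its argument "increments" is text: rows parted by semicolons, each of 7 numbers parted by spaces: the closure, from -1 (fully open) to 1 (shut), so that 0 is half open, then the shift along the tool's x, y, z in m, then the turn, a rotation vector about the tool's x, y, z in rad. In form: hand x y z wx wy wz; .... A call has 1 to 8 rows; each row is the pose to reach, as a shift and turn from the pose commanded when the call began, along the tool's axes at that moment; what a row does not reach only later rows make up. A row lasts 1/10 s, in which the tool goes at most 50 mm and 8.59 degrees, less where a joint would pass 70% of its speed; a pose out of reach is approached as far as the arm can. A call with a gripper value outside its range is refused whole. The fingers move at their own pace and stop on an object; the grip force is fixed at half the most. Time passes only in rows, so rows that repeat a pose let the fingers close. It gives the time, the measured TCP pose, the force and the opening at its end, in the units of the state.
- sense(): the state, without advancing time (a new reading comes with each control period).
- capture(name): name is "scene" or "top"; returns (picture, depth): 384x512x3 uint8, red, green, blue; 384x512 float32, m along the optical axis (not along the pixel's ray), 0 where there is no reading.
- camera_params(name): a dict with "fx", "fy", "cx", "cy" (pixels), "xyz" and "orientation" of the camera in the world. Camera axes: x right, y down, z forward; pixel columns grow to the right and rows downward; lengths in m; the calibration is good to about 2 mm. A picture is of the moment at which its call begins. camera_params takes no time and is no camera call.
- r.finish_job(): hands the job in, once; it reports no verdict.
The state is a dict: "time_s": time; "joints": joint angles; "joint_velocities": joint speeds; "effort": joint torques, N m; "tcp_pos": TCP position; "ee_rot": TCP orientation; "wrist_force": force on the tool from outside, world axes, zero at the start; "moment": the same for the moment, N m; "gripper_width": opening from 0.0 (shut) to 1.0 (fully open).
Only numpy, scipy, OpenCV 4.12 (cv2) and the standard library are available. Lean on these libraries where they do the work, as an engineer would, in place of code of your own. Each camera call takes 0.05 s, during which the arm holds its last target.

## Working session

There is one attempt and no reset: what is moved stays moved. The work goes in short steps, Python scripts to look and compute and a tool call to move; the robot and the scene stay as the last step left them, time stands still between calls to the robot, and variables do not carry over. Pictures are saved under pics/ and viewed, and the job is handed in when it is done.

Besides the shell and the picture viewer there is one more tool, called after ">>>" as name(argument=value, ...) on one line, values as JSON. move_arm: Moves the arm, as the interface text tells. Its arguments: {"type":"object","properties":{"increments":{"type":"string"}},"required":["increments"]}

```bash
ls; mkdir -p pics; python3 - <<'E'
from station import sense,capture,camera_params,r
import cv2,numpy as np,pickle
print(sense()); print(r.pinch_z)
for n in("scene","top"):
    p,d=capture(n); print(n,camera_params(n))
    cv2.imwrite(f"pics/{n}0.png",p[:,:,::-1]); np.savez(f"{n}0.npz",p=p,d=d)
E
```

```text
pics
{'time_s': 0.0, 'joints': array([-5.76062589e+01,  2.20896575e+01,  3.81574066e-01, -3.24065833e-02,
       -6.84105027e+01, -1.48162138e+01]), 'joint_velocities': array([ 0.01176738,  0.08168311,  0.03232497, -0.03139026,  0.04137937,
       -0.05252885]), 'effort': array([ 1.31263409e-03, -3.90664959e+01,  1.87404835e+01,  4.21992436e+00,
        1.09353557e-02, -2.05297952e-04]), 'tcp_pos': array([ 0.18860094, -0.59524045,  0.22147463]), 'ee_rot': array([[ 9.53372178e-01, -6.64708433e-04, -3.01796370e-01],
       [ 3.01797101e-01,  2.02934822e-03,  9.53370018e-01],
       [-2.12631640e-05, -9.99997720e-01,  2.13533121e-03]]), 'wrist_force': array([ 0.15077816,  0.05921618, -0.07174701]), 'moment': array([ 0.01134614, -0.08211988, -0.00839317]), 'gripper_width': 1.003043441970376}
0.0187
scene {'fx': 449.8714349606712, 'fy': 449.8714349606712, 'cx': 262.9786998030276, 'cy': 192.68937611449866, 'xyz': array([0.96427328, 0.51803243, 1.0423958 ]), 'orientation': array([[-0.79847625,  0.483919  , -0.35813137],
       [ 0.60189654,  0.65404137, -0.4582035 ],
       [ 0.01249935, -0.58142264, -0.81350567]])}
top {'fx': 359.908830764753, 'fy': 359.908830764753, 'cx': 249.043034894354, 'cy': 191.24629229110414, 'xyz': array([ 0.36076293, -0.0042003 ,  1.2104709 ]), 'orientation': array([[ 0.0172597 , -0.98208953,  0.18762264],
       [-0.99977652, -0.01466079,  0.01523072],
       [-0.01220723, -0.18784359, -0.98212309]])}
```

View pics/scene0.png

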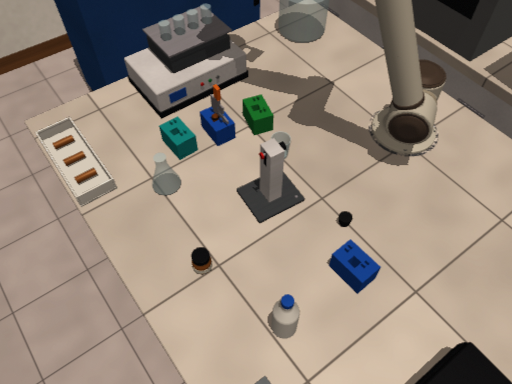

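View pics/top0.png

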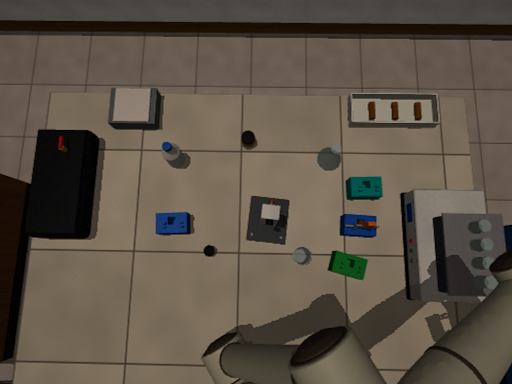

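The bracket's orange grip is at scene (216,92) and top (365,226), in the blue stand at scene (217,125). The white post is at scene (271,170) with its red head near (264,155). 
Possible look-alikes:
- turquoise stand, scene (178,137)
- green stand, scene (258,114)
- empty blue stand, scene (355,265)
- orange-brown items in the tray, scene (73,158)

I choose the blue stand that holds the orange grip, and will check it in a close crop.

```bash
python3 - <<'E'
import cv2,numpy as np
a=np.load("scene0.npz")["p"][:,:,::-1]; b=np.load("top0.npz")["p"][:,:,::-1]
c1=cv2.resize(a[70:220,180:320],None,fx=5,fy=5,interpolation=cv2.INTER_CUBIC)[:, :]
c1=cv2.resize(a[75:225,180:310],(520,600),interpolation=cv2.INTER_CUBIC)
c2=cv2.resize(b[170:290,230:390],(800,600),interpolation=cv2.INTER_CUBIC)
cv2.imwrite("pics/c1.png",c1);cv2.imwrite("pics/c2.png",c2)
E
```

```text
(no output)
```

View pics/c1.png

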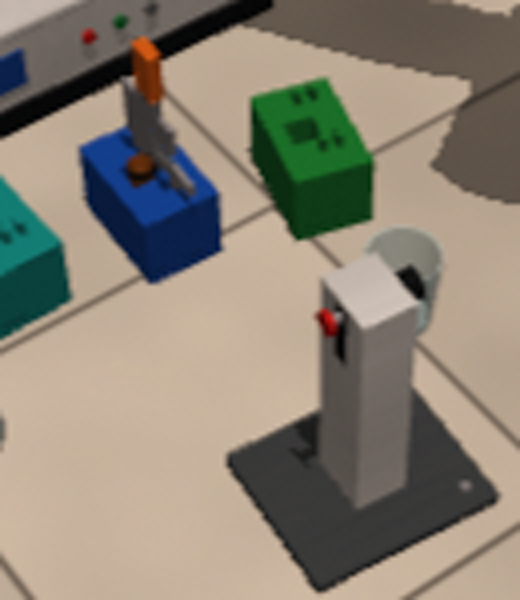

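View pics/c2.png

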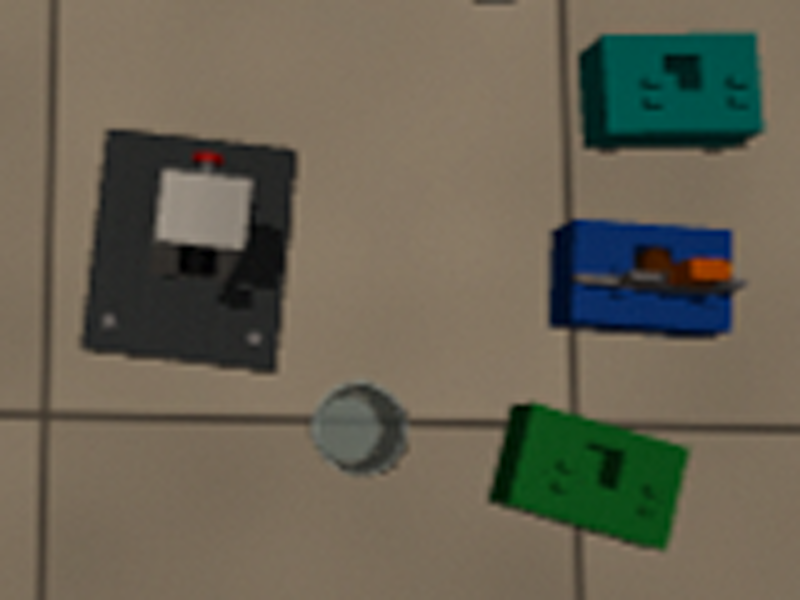

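The crop confirms it: the blue stand with the grey plate and orange grip, trap towards world +x, tongue towards world +y. The post has its red head on the +x face. Now I'll measure.

```bash
cat > h.py <<'E'
import numpy as np,cv2
from station import camera_params
def cloud(n,d):
    c=camera_params(n); v,u=np.mgrid[:384,:512]
    P=np.stack([(u-c["cx"])/c["fx"]*d,(v-c["cy"])/c["fy"]*d,d],-1)
    return P@c["orientation"].T+c["xyz"]
def ray(n,u,v):
    c=camera_params(n); w=c["orientation"]@np.array([(u-c["cx"])/c["fx"],(v-c["cy"])/c["fy"],1.]); return c["xyz"],w
def onplane(n,u,v,z):
    o,w=ray(n,u,v); return o+w*(z-o[2])/w[2]
def tri(u1,u2):
    (o,w),(p,x)=ray("scene",*u1),ray("top",*u2)
    A=np.stack([w,-x],1); s=np.linalg.lstsq(A,p-o,rcond=None)[0]
    a,b=o+s[0]*w,p+s[1]*x; return (a+b)/2,np.linalg.norm(a-b)
def proj(n,P):
    c=camera_params(n); q=c["orientation"].T@(np.array(P)-c["xyz"]); return c["fx"]*q[0]/q[2]+c["cx"],c["fy"]*q[1]/q[2]+c["cy"]
def hsv(p): return cv2.cvtColor(p,cv2.COLOR_RGB2HSV)
E
python3 - <<'E'
from h import *
D={n:np.load(n+"0.npz") for n in("scene","top")}
m={}
for n in D:
    p,d=D[n]["p"],D[n]["d"]; H=hsv(p); C=cloud(n,d)
    h,s,v=[H[...,i].astype(int) for i in range(3)]
    roi=np.zeros(h.shape,bool)
    if n=="scene": roi[70:150,195:240]=1
    else: roi[205:245,335:385]=1
    o=roi&(h>4)&(h<14)&(s>190)&(v>140)&(d>0)
    vv,uu=np.nonzero(o); q=C[o]; k=q[:,2]>.12
    m[n]=(uu[k].mean(),vv[k].mean()); print(n,"grip px",m[n],k.sum(),"med",np.median(q[k],0),q[k].min(0),q[k].max(0))
    b=(h>105)&(h<125)&(s>150)&roi&(abs(C[...,2]-.065)<.006)
    q=C[b]; R=cv2.minAreaRect((q[:,:2]*1000).astype(np.float32)); print("stand top",R,np.median(q[:,2]))
    # post top
    w=(abs(C[...,2]-.206)<.006)&(s<60)&(v>110)
    roi2=np.zeros(h.shape,bool)
    if n=="scene": roi2[120:220,240:310]=1
    else: roi2[190:250,240:300]=1
    q=C[w&roi2]; print("post top",cv2.minAreaRect((q[:,:2]*1000).astype(np.float32)),len(q),np.median(q[:,2]))
    f=(abs(C[...,2]-.012)<.005)&(v<95)&(s<80)&roi2
    if n=="scene": roi2[170:225,230:310]=1; f=(abs(C[...,2]-.012)<.005)&(v<95)&(s<80)&roi2
    q=C[f]; print("foot",cv2.minAreaRect((q[:,:2]*1000).astype(np.float32)),len(q))
    rd=((h<6)|(h>174))&(s>150)&(v>90)&roi2
    if n=="scene":
        roi2[:]=0; roi2[145:165,255:275]=1; rd=((h<6)|(h>174))&(s>150)&(v>90)&roi2
    vv,uu=np.nonzero(rd); m[n+"r"]=(uu.mean(),vv.mean()); print("red",m[n+"r"],len(uu),np.median(C[rd],0))
print(tri(m["scene"],m["top"])); print(tri(m["scener"],m["topr"]))
E
```

```text
scene grip px (np.float64(216.0), np.float64(87.0)) 21 med [ 0.47213237 -0.33749005  0.18151621] [ 0.46523676 -0.35054349  0.17781622] [ 0.47574093 -0.33113614  0.18531139]
stand top ((479.1302490234375, -339.42034912109375), (101.35010528564453, 65.75437927246094), 87.10645294189453) 0.06487608613302198
post top ((493.2873840332031, -49.71869659423828), (53.0007438659668, 48.159217834472656), 84.96931457519531) 279 0.20611726902225858
foot ((485.8666076660156, -140.240234375), (315.48675537109375, 150.9914093017578), 83.05382537841797) 1390
red (np.float64(261.53333333333336), np.float64(154.53333333333333)) 15 [ 0.52698368 -0.05139297  0.20091865]
top grip px (np.float64(371.7368421052632), np.float64(223.10526315789474)) 19 med [ 0.47042095 -0.33967868  0.18103625] [ 0.46739119 -0.34913176  0.1777027 ] [ 0.47338947 -0.33168757  0.18415298]
stand top ((476.5921630859375, -339.7870178222656), (97.4222640991211, 64.93667602539062), 86.63877868652344) 0.0650603810772672
post top ((495.4029235839844, -49.35173416137695), (47.38011169433594, 39.619049072265625), 82.99791717529297) 233 0.20599712831415773
foot ((481.8620300292969, -52.520843505859375), (202.13832092285156, 164.19361877441406), 11.448166847229004) 1276
red (np.float64(271.0), np.float64(200.83333333333334)) 6 [ 0.52633695 -0.05268046  0.20096113]
(array([ 0.47026298, -0.34011208,  0.17982353]), np.float64(5.563822655835232e-05))
(array([ 0.52688106, -0.05118015,  0.19916127]), np.float64(0.0007298448042826591))
```

```bash
python3 - <<'E'
from h import *
D={n:np.load(n+"0.npz") for n in("scene","top")}
S={"scene":(slice(160,230),slice(230,312)),"top":(slice(185,255),slice(235,300))}
for n in D:
    p,d=D[n]["p"],D[n]["d"];C=cloud(n,d);H=hsv(p)
    v=H[...,2].astype(int);s=H[...,1].astype(int)
    f=np.zeros(v.shape,np.uint8); f[S[n]]=((v<80)[S[n]])*255
    k,l,st,c=cv2.connectedComponentsWithStats(f); i=1+np.argmax(st[1:,4]); f=(l==i)
    vv,uu=np.nonzero(f); P=np.array([onplane(n,u,w,.012)[:2]*1000 for u,w in zip(uu,vv)],np.float32)
    if n=="scene":
        pass
    hull=cv2.convexHull(P); print(n,cv2.minAreaRect(P),cv2.approxPolyDP(hull,8,True).reshape(-1,2).round(1).tolist())
    # post top via white at depth
    w=np.zeros(v.shape,bool); w[S[n][0].start-40:S[n][0].stop, S[n][1]]=1
    w&=(abs(C[...,2]-.206)<.004)&(s<70)&(v>110)
    vv,uu=np.nonzero(w); P=np.array([onplane(n,u,q,.206)[:2]*1000 for u,q in zip(uu,vv)],np.float32)
    print("top",cv2.minAreaRect(P),P.mean(0)); 
    # front/back edge fits: per y column max x
    R=np.deg2rad(-6.7); a=np.array([np.cos(R),np.sin(R)]);b=np.array([-a[1],a[0]]);X=P@a;Y=P@b
    print("X range",X.min(),X.max(),"Y",Y.min(),Y.max(), "pct",np.percentile(X,[2,98]),np.percentile(Y,[2,98]))
# corners of stand top in both
for n,S2 in (("scene",(slice(90,150),slice(190,245))),("top",(slice(205,245),slice(335,385)))):
    p,d=D[n]["p"],D[n]["d"];C=cloud(n,d);H=hsv(p);h,s,v=[H[...,i].astype(int) for i in range(3)]
    f=np.zeros(v.shape,bool); f[S2]=1; f&=(h>105)&(h<125)&(s>150)&(abs(C[...,2]-.065)<.003)
    vv,uu=np.nonzero(f); P=np.array([onplane(n,u,q,.065)[:2]*1000 for u,q in zip(uu,vv)],np.float32)
    print("stand",n,cv2.minAreaRect(P),cv2.approxPolyDP(cv2.convexHull(P),6,True).reshape(-1,2).round(1).tolist())
E
```

```text
scene ((498.6053466796875, -46.239654541015625), (130.65975952148438, 149.0021209716797), 84.2872314453125) [[577.5999755859375, 8.699999809265137], [436.1000061035156, 24.0], [421.5, -83.9000015258789], [488.6000061035156, -110.69999694824219], [562.0, -116.30000305175781]]
top ((494.0260009765625, -48.77366638183594), (55.027748107910156, 45.59367752075195), 84.92727661132812) [496.33282  -49.630585]
X range 473.7356551872781 519.7684241472126 Y -18.328939375694578 36.442421179751705 pct [478.92451446 518.20949579] [-17.09942848  34.38118497]Traceback (most recent call last):
  File "<stdin>", line 9, in <module>
  File "h.py", line 10, in onplane
    o,w=ray(n,u,v); return o+w*(z-o[2])/w[2]
        ~~~^^^^^^^
  File "h.py", line 8, in ray
    c=camera_params(n); w=c["orientation"]@np.array([(u-c["cx"])/c["fx"],(v-c["cy"])/c["fy"],1.]); return c["xyz"],w
ValueError: time passes only in moves, steps and waits
```

```bash
sed -i 's/^from station import camera_params/from station import camera_params as _cp\nimport functools\ncamera_params=functools.lru_cache(None)(_cp)/' h.py; python3 - <<'E'
from h import *
D={n:np.load(n+"0.npz") for n in("scene","top")}
S={"scene":(slice(160,230),slice(230,312)),"top":(slice(185,255),slice(235,300))}
for n in D:
    p,d=D[n]["p"],D[n]["d"];C=cloud(n,d);H=hsv(p)
    v=H[...,2].astype(int);s=H[...,1].astype(int)
    f=np.zeros(v.shape,np.uint8); f[S[n]]=((v<80)[S[n]])*255
    k,l,st,c=cv2.connectedComponentsWithStats(f); i=1+np.argmax(st[1:,4]); f=(l==i)
    vv,uu=np.nonzero(f); P=np.array([onplane(n,u,w,.012)[:2]*1000 for u,w in zip(uu,vv)],np.float32)
    print(n,"foot",cv2.minAreaRect(P),cv2.approxPolyDP(cv2.convexHull(P),8,True).reshape(-1,2).round(1).tolist())
    w=np.zeros(v.shape,bool); w[S[n][0].start-40:S[n][0].stop, S[n][1]]=1
    w&=(abs(C[...,2]-.206)<.004)&(s<70)&(v>110)
    vv,uu=np.nonzero(w); P=np.array([onplane(n,u,q,.206)[:2]*1000 for u,q in zip(uu,vv)],np.float32)
    print("top",cv2.minAreaRect(P),P.mean(0)) 
    R=np.deg2rad(-6); a=np.array([np.cos(R),np.sin(R)]);b=np.array([-a[1],a[0]]);X=P@a;Y=P@b
    print("X",np.percentile(X,[3,97]),"Y",np.percentile(Y,[3,97]))
for n,S2 in (("scene",(slice(90,150),slice(190,245))),("top",(slice(205,245),slice(335,385)))):
    p,d=D[n]["p"],D[n]["d"];C=cloud(n,d);H=hsv(p);h,s,v=[H[...,i].astype(int) for i in range(3)]
    f=np.zeros(v.shape,bool); f[S2]=1; f&=(h>105)&(h<125)&(s>150)&(abs(C[...,2]-.065)<.003)
    vv,uu=np.nonzero(f); P=np.array([onplane(n,u,q,.065)[:2]*1000 for u,q in zip(uu,vv)],np.float32)
    print("stand",n,cv2.minAreaRect(P),cv2.approxPolyDP(cv2.convexHull(P),6,True).reshape(-1,2).round(1).tolist())
E
```

```text
scene foot ((498.6053466796875, -46.239654541015625), (130.65975952148438, 149.0021209716797), 84.2872314453125) [[577.5999755859375, 8.699999809265137], [436.1000061035156, 24.0], [421.5, -83.9000015258789], [488.6000061035156, -110.69999694824219], [562.0, -116.30000305175781]]
top ((494.0260009765625, -48.77366638183594), (55.027748107910156, 45.59367752075195), 84.92727661132812) [496.33282  -49.630585]
X [479.42030891 517.77386411] Y [-22.52586618  27.46586609]
top foot ((494.788330078125, -48.80255889892578), (129.00579833984375, 150.86785888671875), 84.18272399902344) [[573.5, 7.5], [432.1000061035156, 21.700000762939453], [414.5, -103.80000305175781], [561.5999755859375, -117.4000015258789]]
top ((495.425048828125, -49.43717575073242), (47.46526336669922, 39.426753997802734), 84.46208190917969) [495.5454   -49.335148]
X [479.64003747 516.37242712] Y [-19.91874413  24.93438199]
stand scene ((479.66119384765625, -338.11273193359375), (101.20153045654297, 66.0065689086914), 86.5118408203125) [[512.9000244140625, -290.70001220703125], [458.70001220703125, -286.1000061035156], [449.29998779296875, -294.6000061035156], [447.20001220703125, -340.29998779296875], [474.70001220703125, -387.29998779296875], [506.29998779296875, -389.0]]
stand top ((476.29595947265625, -339.9314270019531), (95.36306762695312, 65.18765258789062), 87.03770446777344) [[510.20001220703125, -293.8999938964844], [446.70001220703125, -291.8999938964844], [445.1000061035156, -386.1000061035156], [505.29998779296875, -389.0]]
```

```bash
python3 - <<'E'
from h import *
for n in("scene","top"):
    d=np.load(n+"0.npz")["d"];C=cloud(n,d)
    q=C[(d>0)]
    q=q[(q[:,2]>.05)&(q[:,0]>.2)&(q[:,0]<.8)&(q[:,1]<-.39)&(q[:,1]>-.8)]
    for y in np.arange(-.8,-.38,.03):
        k=q[(q[:,1]>=y)&(q[:,1]<y+.03)]
        k=k[k[:,2]<.3]
        if len(k): print(n,round(y,2),len(k),"zmax",k[:,2].max().round(3),"x",k[:,0].min().round(3),k[:,0].max().round(3))
E
```

```text
scene -0.74 103 zmax 0.176 x 0.29 0.591
scene -0.71 410 zmax 0.178 x 0.296 0.592
scene -0.68 386 zmax 0.224 x 0.273 0.593
scene -0.65 916 zmax 0.229 x 0.277 0.592
scene -0.62 1040 zmax 0.23 x 0.274 0.593
scene -0.59 833 zmax 0.178 x 0.252 0.593
scene -0.56 1788 zmax 0.178 x 0.253 0.592
scene -0.53 1606 zmax 0.106 x 0.253 0.592
scene -0.5 182 zmax 0.103 x 0.258 0.588
scene -0.44 29 zmax 0.068 x 0.574 0.636
scene -0.41 133 zmax 0.079 x 0.471 0.638
top -0.74 157 zmax 0.177 x 0.395 0.589
top -0.71 677 zmax 0.181 x 0.257 0.588
top -0.68 594 zmax 0.177 x 0.25 0.588
top -0.65 1234 zmax 0.23 x 0.249 0.587
top -0.62 1603 zmax 0.229 x 0.249 0.587
top -0.59 1221 zmax 0.179 x 0.251 0.586
top -0.56 2138 zmax 0.179 x 0.251 0.586
top -0.53 1754 zmax 0.107 x 0.249 0.589
top -0.5 95 zmax 0.101 x 0.259 0.556
top -0.44 37 zmax 0.071 x 0.57 0.634
top -0.41 132 zmax 0.08 x 0.445 0.634
```

>>> move_arm(increments="-1 0.043 0 0.020 0 0.045 0; -1 0.086 0 0.040 0 0.09 0; -1 0.129 0 0.060 0 0.135 0; -1 0.172 0.005 0.080 0 0.18 0; -1 0.216 0.01 0.100 0 0.226 0; -1 0.26 0.015 0.120 0 0.27 0; -1 0.303 0.02 0.140 0 0.316 0; -1 0.346 0.025 0.160 0 0.361 0")

```text
time_s: 0.9
tcp_pos: [0.4713, -0.337, 0.197]
ee_rot: [[0.998, -0.001, 0.056], [-0.056, 0.0, 0.998], [-0.001, -1.0, 0.0]]
wrist_force: [0.3, -1.1, -0.2]
gripper_width: 1.001
```

>>> move_arm(increments="-1 0 0 0 0 0 0; -1 0 0 0 0 0 0; -1 0 0 0 0 0 0")

```text
time_s: 1.2
tcp_pos: [0.4696, -0.3391, 0.1974]
ee_rot: [[0.999, -0.001, 0.055], [-0.055, 0.0, 0.999], [-0.001, -1.0, 0.0]]
wrist_force: [-0.8, -0.5, 0.2]
gripper_width: 1.002
```

```bash
python3 - <<'E'
from station import sense,capture
from h import *
s=sense();print(s["time_s"],s["tcp_pos"],s["ee_rot"].round(4),s["wrist_force"])
ims=[]
for n in("scene","top"):
    p,d=capture(n); np.savez(n+"1.npz",p=p,d=d)
    a=(slice(50,170),slice(160,280)) if n=="scene" else (slice(170,290),slice(290,410))
    ims.append(cv2.resize(p[a][:,:,::-1],(400,400),interpolation=cv2.INTER_CUBIC))
cv2.imwrite("pics/v1.png",np.hstack(ims))
E
```

```text
1.2 [ 0.4696479  -0.33910032  0.19735371] [[ 9.985e-01 -7.000e-04  5.470e-02]
 [-5.470e-02  2.000e-04  9.985e-01]
 [-7.000e-04 -1.000e+00  2.000e-04]] [-0.79285437 -0.48521928  0.22783618]
```

View pics/v1.png

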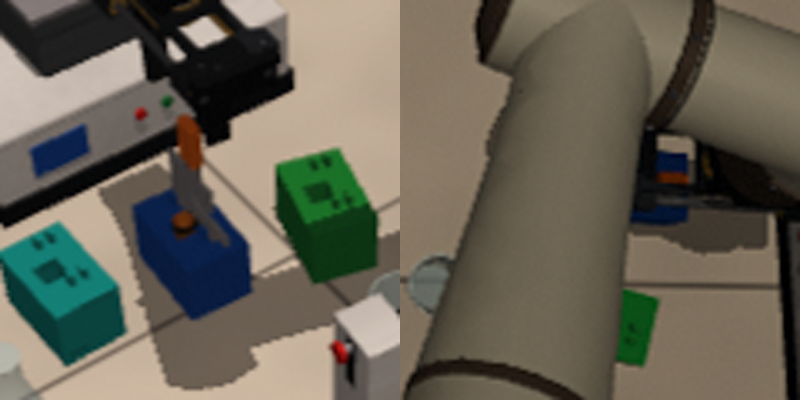

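The fingers straddle the orange grip in the scene crop (190,140). The top view shows it between the jaws at (672,180). Now lower by 55 mm and close.

>>> move_arm(increments="-1 0 0.015 0 0 0 0; -1 0 0.03 0 0 0 0; -1 0 0.045 0 0 0 0; -1 0 0.055 0 0 0 0; -1 0 0.055 0 0 0 0; -1 0 0.055 0 0 0 0")

```text
time_s: 1.9
tcp_pos: [0.4702, -0.3394, 0.143]
ee_rot: [[0.998, 0.0, 0.055], [-0.055, -0.001, 0.998], [0.0, -1.0, -0.0]]
wrist_force: [-0.7, -0.1, 0.2]
gripper_width: 1.001
```

>>> move_arm(increments="1 0 0 0 0 0 0; 1 0 0 0 0 0 0; 1 0 0 0 0 0 0; 1 0 0 0 0 0 0; 1 0 0 0 0 0 0; 1 0 0 0 0 0 0; 1 0 0 0 0 0 0; 1 0 0 0 0 0 0")

```text
time_s: 2.7
tcp_pos: [0.4703, -0.3387, 0.1425]
ee_rot: [[0.999, -0.0, 0.054], [-0.054, 0.0, 0.999], [-0.0, -1.0, 0.0]]
wrist_force: [-0.1, -0.2, 0.9]
gripper_width: 0.357
```

>>> move_arm(increments="1 0 0 0 0 0 0; 1 0 0 0 0 0 0; 1 0 0 0 0 0 0; 1 0 0 0 0 0 0; 1 0 0 0 0 0 0; 1 0 0 0 0 0 0")

```text
time_s: 3.3
tcp_pos: [0.4703, -0.3388, 0.1425]
ee_rot: [[0.999, -0.0, 0.054], [-0.054, 0.0, 0.999], [-0.0, -1.0, 0.0]]
wrist_force: [0.6, -0.8, -0.7]
gripper_width: 0.273
```

>>> move_arm(increments="1 0 -0.005 0 0 0 0; 1 0 -0.015 0 0 0 0; 1 0 -0.03 0 0 0 0; 1 0 -0.045 0 0 0 0; 1 0 -0.06 0 0 0 0; 1 0 -0.075 0 0 0 0; 1 0 -0.08 0 0 0 0; 1 0 -0.08 0 0 0 0")

```text
time_s: 4.1
tcp_pos: [0.4707, -0.3388, 0.2237]
ee_rot: [[0.999, 0.002, 0.054], [-0.054, -0.001, 0.999], [0.002, -1.0, -0.001]]
wrist_force: [0.4, -0.2, -2.0]
gripper_width: 0.273
```

```bash
python3 - <<'E'
from station import sense,capture
from h import *
s=sense();print(s["time_s"],s["tcp_pos"],s["wrist_force"],s["moment"],s["gripper_width"])
p,d=capture("scene"); np.savez("scene2.npz",p=p,d=d)
cv2.imwrite("pics/v2.png",cv2.resize(p[40:220,150:320][:,:,::-1],(566,600),interpolation=cv2.INTER_CUBIC))
E
```

```text
4.1 [ 0.47065532 -0.33882513  0.22370821] [ 0.35011935 -0.22432535 -2.02904738] [-0.00496434 -0.0345964  -0.02528944] 0.27258062770010727
```

View pics/v2.png

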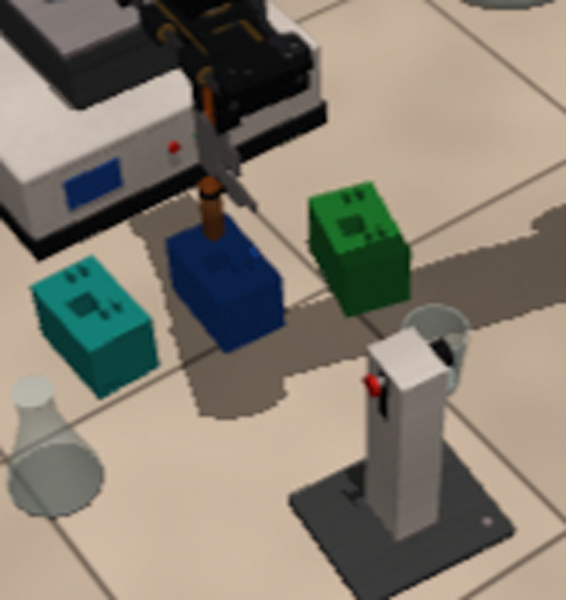

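>>> move_arm(increments="1 0.002 0 0.010 0 0.004 0; 1 0.006 0 0.035 0 0.01 0; 1 0.011 0 0.07 0 0.017 0; 1 0.016 0 0.105 0 0.025 0; 1 0.021 0 0.14 0 0.033 0; 1 0.025 0.001 0.17 0 0.04 0; 1 0.028 0.001 0.188 0 0.045 0; 1 0.0295 0.001 0.195 0 0.045 0")

```text
time_s: 4.95
tcp_pos: [0.5101, -0.1435, 0.2208]
ee_rot: [[0.995, -0.001, 0.097], [-0.097, 0.0, 0.995], [-0.001, -1.0, 0.0]]
wrist_force: [0.1, -0.1, -2.0]
gripper_width: 0.275
```

>>> move_arm(increments="1 0 0 0 0 0 0; 1 0 0 0 0 0 0; 1 0 0 0 0 0 0")

```text
time_s: 5.25
tcp_pos: [0.51, -0.1464, 0.2213]
ee_rot: [[0.995, -0.001, 0.1], [-0.1, -0.0, 0.995], [-0.001, -1.0, -0.0]]
wrist_force: [-0.0, -0.7, -2.3]
gripper_width: 0.269
```

```bash
python3 - <<'E'
from station import sense,capture
from h import *
s=sense();print(s["time_s"],s["tcp_pos"],s["ee_rot"].round(4),s["wrist_force"],s["moment"])
ims=[]
for n in("scene","top"):
    p,d=capture(n); np.savez(n+"3.npz",p=p,d=d)
    a=(slice(90,220),slice(215,315)) if n=="scene" else (slice(170,270),slice(230,330))
    ims.append(cv2.resize(p[a][:,:,::-1],(400,520 if n=="scene" else 400),interpolation=cv2.INTER_CUBIC))
ims[1]=cv2.copyMakeBorder(ims[1],0,120,0,0,0)
cv2.imwrite("pics/v3.png",np.hstack(ims))
E
```

```text
5.25 [ 0.51001869 -0.14642175  0.22132055] [[ 9.950e-01 -6.000e-04  1.002e-01]
 [-1.002e-01 -1.000e-04  9.950e-01]
 [-6.000e-04 -1.000e+00 -2.000e-04]] [-0.03863924 -0.6610633  -2.32758987] [-0.0453856  -0.02303938 -0.02087792]
```

View pics/v3.png

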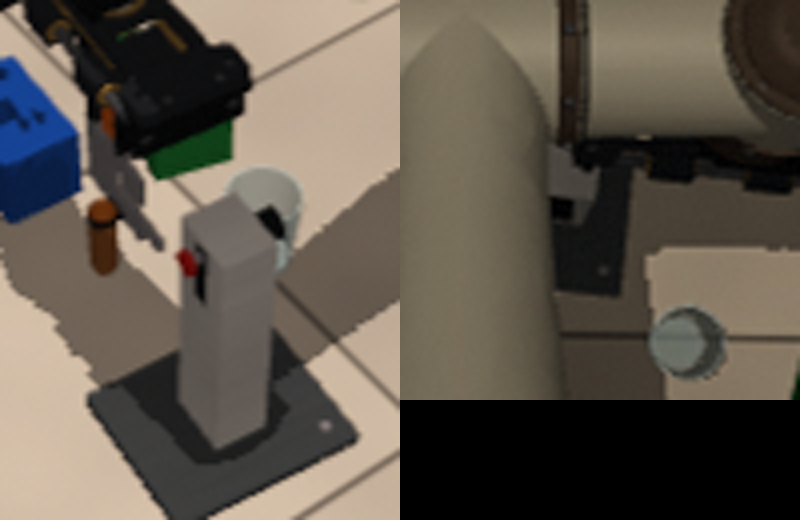

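```bash
python3 - <<'E'
from h import *
z=np.load("scene3.npz");p,d=z["p"],z["d"];C=cloud("scene",d);H=hsv(p);h,s,v=[H[...,i].astype(int) for i in range(3)]
t=np.deg2rad(-5.7);a=np.array([np.cos(t),np.sin(t)]);b=np.array([-a[1],a[0]])
O=np.array([.5156,-.0507]);Q=np.stack([(C[...,:2]-O)@a,(C[...,:2]-O)@b,C[...,2]],-1)*1000
# region list
m=(d>0)&(abs(Q[...,0])<30)&(Q[...,1]>-150)&(Q[...,1]<-30)&(Q[...,2]>140)&(Q[...,2]<210)&(s<60)
vv,uu=np.nonzero(m)
print("plate n",m.sum(),"x med",np.median(Q[m],0))
for lo,hi in((145,172),(172,205)):
    k=m&(Q[...,2]>lo)&(Q[...,2]<hi); print(lo,k.sum(),np.percentile(Q[k][:,0],[10,25,50,75,90]).round(1),np.percentile(Q[k][:,1],[1,50,99]).round(1),np.percentile(Q[k][:,2],[1,99]).round(1))
q=Q[m]; A=np.c_[q[:,1],q[:,2],np.ones(len(q))]; co,*_=np.linalg.lstsq(A,q[:,0],rcond=None); print("plate plane slopes y,z",co, "x at y=-95,z=190",co@[-95,190,1])
f=(d>0)&(abs(Q[...,0])<8)&(abs(Q[...,1])<20)&(Q[...,2]>60)&(Q[...,2]<170)&(s<60)
q=Q[f]; A=np.c_[q[:,1],q[:,2],np.ones(len(q))]; co,*_=np.linalg.lstsq(A,q[:,0],rcond=None); print("face",f.sum(),co,"x at y=0,z=120,190",co@[0,120,1],co@[0,190,1], q[:,0].std())
g=(d>0)&(abs(Q[...,1]-25)<8)&(Q[...,0]<-5)&(Q[...,0]>-36)&(Q[...,2]>60)&(Q[...,2]<195)
print("side +y",g.sum(),np.median(Q[g][:,1]), np.polyfit(Q[g][:,0],Q[g][:,1],1))
rd=((h<6)|(h>174))&(s>150)&(v>90)&(d>0)&(Q[...,2]>150); rd[:140]=0;rd[170:]=0;rd[:,:250]=0;rd[:,280:]=0
for y,x in zip(*np.nonzero(rd)): print((x,y),Q[y,x].round(1),end=" ")
E
```

```text
plate n 252 x med [  6.23999832 -91.71940831 171.76636298]
145 124 [3.4 5.  6.1 6.8 7.3] [-137.4  -86.2  -43.7] [145.9 170.3]
172 119 [3.9 5.5 6.4 7.  7.6] [-137.2 -102.6  -67.5] [173.1 204.6]
plate plane slopes y,z [-0.01424439 -0.01044155  6.47830107] x at y=-95,z=190 5.847623831539496
face 206 [-0.0101153   0.00221001  0.15894276] x at y=0,z=120,190 0.4241444814160624 0.5788454847073192 1.032288174395601
side +y 315 22.40369509312284 [-4.79833371e-03  2.23126938e+01]
(np.int64(260), np.int64(153)) [ 13.4  -2.5 202.9] (np.int64(261), np.int64(153)) [ 11.1  -1.6 202.4] (np.int64(262), np.int64(153)) [  7.6  -2.5 199.5] (np.int64(261), np.int64(154)) [ 13.1   1.8 203.3] (np.int64(262), np.int64(154)) [  9.4   0.5 199.7] (np.int64(261), np.int64(155)) [ 14.4   3.9 202.4] (np.int64(262), np.int64(155)) [ 10.6   2.4 198.6] (np.int64(263), np.int64(155)) [  7.4   2.  196.3] (np.int64(260), np.int64(156)) [ 12.4  -4.  189.4] (np.int64(262), np.int64(156)) [ 11.4   3.8 196.8] (np.int64(262), np.int64(157)) [ 12.5   5.6 195.5] (np.int64(262), np.int64(158)) [ 13.6   7.5 194.3]
```

>>> move_arm(increments="1 0.001 0 0.004 0 0 0; 1 0.001 0 0.010 0 0 0; 1 0.001 0 0.016 0 0 0; 1 0.001 0 0.022 0 0 0; 1 0.001 0 0.028 0 0 0; 1 0.001 0 0.034 0 0 0")

```text
time_s: 5.95
tcp_pos: [0.5148, -0.1112, 0.2216]
ee_rot: [[0.995, 0.0, 0.099], [-0.099, 0.0, 0.995], [0.0, -1.0, 0.0]]
wrist_force: [-0.6, -0.1, -2.3]
gripper_width: 0.272
```

>>> move_arm(increments="1 0 0 0.004 0 0 0; 1 0 0 0.009 0 0 0; 1 0 0 0.014 0 0 0; 1 0 0 0.019 0 0 0; 1 0 0 0.019 0 0 0; 1 0 0 0.019 0 0 0")

```text
time_s: 6.55
tcp_pos: [0.5166, -0.0929, 0.2216]
ee_rot: [[0.995, -0.0, 0.099], [-0.099, -0.0, 0.995], [-0.0, -1.0, -0.0]]
wrist_force: [-0.6, -0.3, -2.5]
gripper_width: 0.275
```

```bash
python3 - <<'E'
from station import sense,capture
from h import *
s=sense();print(s["time_s"],s["tcp_pos"],s["ee_rot"].round(4),s["wrist_force"],s["moment"])
p,d=capture("scene"); np.savez("scene4.npz",p=p,d=d)
cv2.imwrite("pics/v4.png",cv2.resize(p[110:200,225:300][:,:,::-1],(500,600),interpolation=cv2.INTER_CUBIC))
E
```

```text
6.55 [ 0.51655475 -0.09294351  0.22155417] [[ 9.951e-01 -1.000e-04  9.880e-02]
 [-9.880e-02 -1.000e-04  9.951e-01]
 [-0.000e+00 -1.000e+00 -1.000e-04]] [-0.5883411  -0.32940059 -2.51358755] [-0.01100378  0.03060939 -0.03711908]
```

View pics/v4.png

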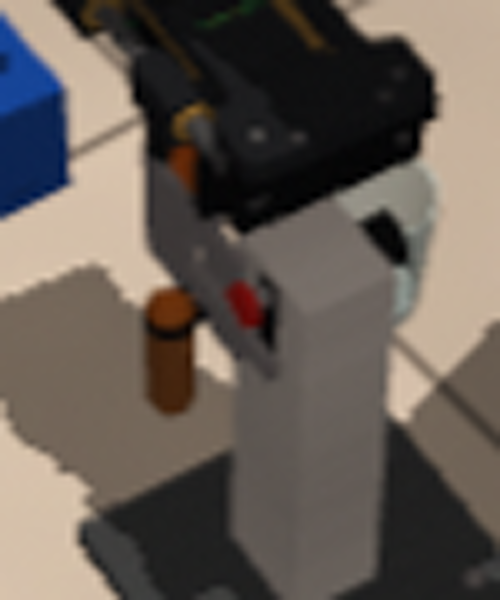

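The tongue is behind and below the red head (crop 240,300), with no contact force. Now I feel upward.

>>> move_arm(increments="1 0 -0.001 0 0 0 0; 1 0 -0.002 0 0 0 0; 1 0 -0.003 0 0 0 0; 1 0 -0.004 0 0 0 0; 1 0 -0.005 0 0 0 0; 1 0 -0.006 0 0 0 0; 1 0 -0.006 0 0 0 0")

```text
time_s: 7.3
tcp_pos: [0.5167, -0.093, 0.2278]
ee_rot: [[0.995, 0.0, 0.099], [-0.099, -0.0, 0.995], [0.0, -1.0, 0.0]]
wrist_force: [-0.3, 0.6, -1.0]
gripper_width: 0.272
```

>>> move_arm(increments="1 0 -0.001 0 0 0 0; 1 0 -0.002 0 0 0 0; 1 0 -0.003 0 0 0 0; 1 0 -0.003 0 0 0 0")

```text
time_s: 7.7
tcp_pos: [0.5167, -0.093, 0.2308]
ee_rot: [[0.995, 0.0, 0.099], [-0.099, -0.0, 0.995], [0.0, -1.0, 0.0]]
wrist_force: [0.5, 0.8, -1.4]
gripper_width: 0.276
```

>>> move_arm(increments="1 0 -0.001 0 0 0 0; 1 0 -0.002 0 0 0 0; 1 0 -0.003 0 0 0 0; 1 0 -0.003 0 0 0 0")

```text
time_s: 8.1
tcp_pos: [0.5167, -0.093, 0.2338]
ee_rot: [[0.995, 0.0, 0.099], [-0.099, -0.0, 0.995], [0.0, -1.0, 0.0]]
wrist_force: [-0.1, 0.4, -1.3]
gripper_width: 0.272
```

>>> move_arm(increments="1 0 -0.001 0 0 0 0; 1 0 -0.002 0 0 0 0; 1 0 -0.002 0 0 0 0")

```text
time_s: 8.4
tcp_pos: [0.5167, -0.093, 0.2358]
ee_rot: [[0.995, 0.0, 0.099], [-0.099, -0.0, 0.995], [0.0, -1.0, 0.0]]
wrist_force: [0.0, 0.1, -1.5]
gripper_width: 0.273
```

>>> move_arm(increments="1 0 -0.001 0 0 0 0; 1 0 -0.002 0 0 0 0; 1 0 -0.002 0 0 0 0")

```text
time_s: 8.7
tcp_pos: [0.5167, -0.093, 0.2378]
ee_rot: [[0.995, 0.0, 0.099], [-0.099, -0.0, 0.995], [0.0, -1.0, 0.0]]
wrist_force: [-0.7, -0.0, -2.1]
gripper_width: 0.275
```

>>> move_arm(increments="1 0 -0.001 0 0 0 0; 1 0 -0.002 0 0 0 0; 1 0 -0.002 0 0 0 0")

```text
time_s: 9.0
tcp_pos: [0.5167, -0.093, 0.2397]
ee_rot: [[0.995, 0.0, 0.099], [-0.099, -0.0, 0.995], [0.0, -1.0, 0.0]]
wrist_force: [0.1, -1.2, -1.5]
gripper_width: 0.27
```

>>> move_arm(increments="1 0 -0.0005 0 0 0 0; 1 0 -0.001 0 0 0 0; 1 0 -0.001 0 0 0 0")

```text
time_s: 9.3
tcp_pos: [0.5166, -0.093, 0.2406]
ee_rot: [[0.995, 0.0, 0.099], [-0.099, 0.0, 0.995], [0.0, -1.0, 0.0]]
wrist_force: [0.5, -0.0, -1.5]
gripper_width: 0.272
```

>>> move_arm(increments="1 0 -0.0005 0 0 0 0; 1 0 -0.001 0 0 0 0; 1 0 -0.001 0 0 0 0")

```text
time_s: 9.6
tcp_pos: [0.5166, -0.093, 0.2417]
ee_rot: [[0.995, 0.0, 0.099], [-0.099, -0.0, 0.995], [0.0, -1.0, 0.0]]
wrist_force: [0.6, 0.0, -1.4]
gripper_width: 0.272
```

>>> move_arm(increments="1 0 -0.0005 0 0 0 0; 1 0 -0.001 0 0 0 0; 1 0 -0.001 0 0 0 0")

```text
time_s: 9.9
tcp_pos: [0.5166, -0.093, 0.2427]
ee_rot: [[0.995, 0.0, 0.099], [-0.099, -0.0, 0.995], [0.0, -1.0, 0.0]]
wrist_force: [0.7, 0.6, -1.7]
gripper_width: 0.272
```

>>> move_arm(increments="1 0 -0.0005 0 0 0 0; 1 0 -0.001 0 0 0 0; 1 0 -0.001 0 0 0 0")

```text
time_s: 10.2
tcp_pos: [0.5165, -0.093, 0.2435]
ee_rot: [[0.995, -0.0, 0.099], [-0.099, 0.0, 0.995], [-0.0, -1.0, 0.0]]
wrist_force: [0.1, -0.4, -2.5]
gripper_width: 0.273
```

>>> move_arm(increments="1 0 -0.0005 0 0 0 0; 1 0 -0.001 0 0 0 0; 1 0 -0.001 0 0 0 0")

```text
time_s: 10.5
tcp_pos: [0.5163, -0.0929, 0.2439]
ee_rot: [[0.995, -0.001, 0.099], [-0.099, 0.0, 0.995], [-0.001, -1.0, 0.0]]
wrist_force: [0.5, 0.3, -6.1]
gripper_width: 0.273
```

```bash
python3 - <<'E'
from station import sense,capture
from h import *
s=sense();print(s["time_s"],s["tcp_pos"],s["ee_rot"].round(4),s["wrist_force"],s["moment"])
p,d=capture("scene"); np.savez("scene5.npz",p=p,d=d)
cv2.imwrite("pics/v5.png",cv2.resize(p[110:200,225:300][:,:,::-1],(500,600),interpolation=cv2.INTER_CUBIC))
E
```

```text
10.5 [ 0.51634864 -0.09291198  0.24385192] [[ 9.951e-01 -1.000e-03  9.930e-02]
 [-9.930e-02  3.000e-04  9.951e-01]
 [-1.000e-03 -1.000e+00  2.000e-04]] [ 0.48221287  0.32798896 -6.13527982] [-0.13913602 -0.33117273 -0.07521338]
```

View pics/v5.png

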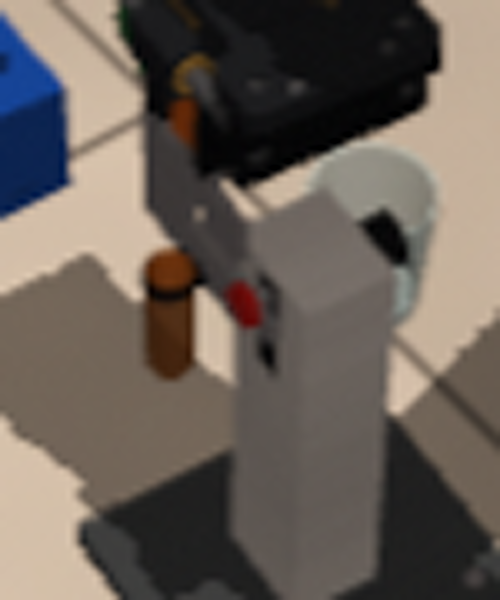

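>>> move_arm(increments="1 0 0.001 0 0 0 0; 1 0 0.002 0 0 0 0; 1 0 0.0028 0 0 0 0; 1 0 0.0028 0 0 0 0")

```text
time_s: 10.95
tcp_pos: [0.5166, -0.0931, 0.2421]
ee_rot: [[0.995, 0.0, 0.099], [-0.099, -0.0, 0.995], [0.0, -1.0, -0.0]]
wrist_force: [-0.4, -0.1, -2.0]
gripper_width: 0.268
```

```bash
python3 - <<'E'
from station import sense,capture
from h import *
for i in range(2):
    s=sense();print(s["time_s"],s["tcp_pos"],s["wrist_force"],s["moment"]); p,d=capture("scene")
t=np.deg2rad(-5.7);a=np.array([np.cos(t),np.sin(t)]);b=np.array([-a[1],a[0]])
C=cloud("scene",d);s_=hsv(p)[...,1]
O=np.array([.5156,-.0507]);Q=np.stack([(C[...,:2]-O)@a,(C[...,:2]-O)@b,C[...,2]],-1)*1000
for m,nm in(((d>0)&(abs(Q[...,0]-6)<6)&(Q[...,1]>-85)&(Q[...,1]<-30)&(Q[...,2]>160)&(Q[...,2]<215)&(s_<60),"plate"),((d>0)&(abs(Q[...,0])<6)&(abs(Q[...,1])<20)&(Q[...,2]>60)&(Q[...,2]<165)&(s_<60),"face")):
    q=Q[m]; print(nm,m.sum(),np.percentile(q[:,0],[20,50,80]),np.linalg.lstsq(np.c_[q[:,1:],np.ones(len(q))],q[:,0],rcond=None)[0])
E
```

```text
10.95 [ 0.51662728 -0.09305462  0.24206226] [-0.38432057 -0.08216237 -1.97914278] [-0.06150465  0.01030963 -0.04958899]
11.0 [ 0.51662276 -0.09306692  0.242036  ] [ 0.24069387  0.33824222 -1.98854192] [-0.04024496  0.00264934  0.01054317]
plate 130 [6.8337481  7.55447701 8.24811636] [-0.01304296  0.00724942  5.27227854]
face 194 [-0.11801864  0.52991599  1.10639266] [0.00259244 0.00273481 0.19427978]
```

>>> move_arm(increments="1 0 0 0.003 0 0 0; 1 0 0 0.006 0 0 0; 1 0 0 0.009 0 0 0; 1 0 0 0.012 0 0 0; 1 0 0 0.012 0 0 0")

```text
time_s: 11.55
tcp_pos: [0.5178, -0.0806, 0.2417]
ee_rot: [[0.995, -0.0, 0.098], [-0.098, 0.0, 0.995], [-0.0, -1.0, 0.0]]
wrist_force: [-0.9, 0.8, -2.5]
gripper_width: 0.271
```

>>> move_arm(increments="1 0 0 0.003 0 0 0; 1 0 0 0.006 0 0 0; 1 0 0 0.009 0 0 0; 1 0 0 0.012 0 0 0; 1 0 0 0.012 0 0 0")

```text
time_s: 12.05
tcp_pos: [0.519, -0.0688, 0.2417]
ee_rot: [[0.995, -0.0, 0.099], [-0.099, 0.0, 0.995], [-0.0, -1.0, 0.0]]
wrist_force: [-0.5, 1.1, -1.7]
gripper_width: 0.273
```

>>> move_arm(increments="1 0 0 0.003 0 0 0; 1 0 0 0.006 0 0 0; 1 0 0 0.009 0 0 0; 1 0 0 0.012 0 0 0; 1 0 0 0.012 0 0 0")

```text
time_s: 12.55
tcp_pos: [0.5202, -0.0568, 0.2417]
ee_rot: [[0.995, -0.0, 0.099], [-0.099, 0.0, 0.995], [-0.0, -1.0, 0.0]]
wrist_force: [-0.6, -0.5, -1.2]
gripper_width: 0.274
```

>>> move_arm(increments="1 0 0 0.001 0 0 0; 1 0 0 0.002 0 0 0; 1 0 0 0.003 0 0 0; 1 0 0 0.003 0 0 0")

```text
time_s: 12.95
tcp_pos: [0.5205, -0.0541, 0.2418]
ee_rot: [[0.995, 0.0, 0.099], [-0.099, 0.0, 0.995], [0.0, -1.0, 0.0]]
wrist_force: [-0.1, 0.9, -1.8]
gripper_width: 0.273
```

>>> move_arm(increments="1 0 0 0.0005 0 0 0; 1 0 0 0.001 0 0 0; 1 0 0 0.0015 0 0 0; 1 0 0 0.0015 0 0 0")

```text
time_s: 13.35
tcp_pos: [0.5206, -0.0527, 0.2417]
ee_rot: [[0.995, -0.0, 0.099], [-0.099, -0.0, 0.995], [-0.0, -1.0, -0.0]]
wrist_force: [0.4, 0.0, -2.2]
gripper_width: 0.271
```

>>> move_arm(increments="1 0 0 0.0005 0 0 0; 1 0 0 0.001 0 0 0; 1 0 0 0.001 0 0 0")

```text
time_s: 13.65
tcp_pos: [0.5207, -0.0517, 0.2418]
ee_rot: [[0.995, -0.0, 0.099], [-0.099, 0.0, 0.995], [-0.0, -1.0, 0.0]]
wrist_force: [-0.4, 0.8, -1.6]
gripper_width: 0.272
```

>>> move_arm(increments="1 0 0 0.0005 0 0 0; 1 0 0 0.001 0 0 0; 1 0 0 0.001 0 0 0")

```text
time_s: 13.95
tcp_pos: [0.5208, -0.0507, 0.2417]
ee_rot: [[0.995, -0.0, 0.099], [-0.099, -0.0, 0.995], [-0.0, -1.0, -0.0]]
wrist_force: [-0.1, 0.2, -2.0]
gripper_width: 0.271
```

>>> move_arm(increments="1 0 0 0.0005 0 0 0; 1 0 0 0.001 0 0 0; 1 0 0 0.001 0 0 0")

```text
time_s: 14.25
tcp_pos: [0.5209, -0.0497, 0.2417]
ee_rot: [[0.995, -0.0, 0.099], [-0.099, -0.0, 0.995], [-0.0, -1.0, -0.0]]
wrist_force: [0.6, 0.4, -2.2]
gripper_width: 0.275
```

>>> move_arm(increments="1 0 0 0.0005 0 0 0; 1 0 0 0.001 0 0 0; 1 0 0 0.001 0 0 0")

```text
time_s: 14.55
tcp_pos: [0.5209, -0.0492, 0.2418]
ee_rot: [[0.995, -0.0, 0.099], [-0.099, -0.001, 0.995], [-0.0, -1.0, -0.001]]
wrist_force: [-0.1, -3.2, -1.6]
gripper_width: 0.273
```

The wall touches the stud at y≈-0.049. Back off 2 mm to centre the notch, then lower.

>>> move_arm(increments="1 0 0 -0.001 0 0 0; 1 0 0 -0.002 0 0 0; 1 0 0 -0.002 0 0 0")

```text
time_s: 14.85
tcp_pos: [0.5208, -0.0506, 0.2418]
ee_rot: [[0.995, 0.0, 0.099], [-0.099, 0.0, 0.995], [0.0, -1.0, 0.001]]
wrist_force: [-0.2, -0.3, -1.8]
gripper_width: 0.27
```

>>> move_arm(increments="1 0 0.001 0 0 0 0; 1 0 0.002 0 0 0 0; 1 0 0.003 0 0 0 0; 1 0 0.003 0 0 0 0")

```text
time_s: 15.25
tcp_pos: [0.5206, -0.0507, 0.2385]
ee_rot: [[0.995, -0.0, 0.099], [-0.099, 0.0, 0.995], [-0.0, -1.0, -0.0]]
wrist_force: [0.6, -0.8, -2.5]
gripper_width: 0.272
```

>>> move_arm(increments="1 0 0.001 0 0 0 0; 1 0 0.002 0 0 0 0; 1 0 0.003 0 0 0 0; 1 0 0.003 0 0 0 0")

```text
time_s: 15.65
tcp_pos: [0.5207, -0.0507, 0.2356]
ee_rot: [[0.995, -0.0, 0.099], [-0.099, -0.0, 0.995], [-0.0, -1.0, -0.0]]
wrist_force: [0.1, -0.7, -1.5]
gripper_width: 0.27
```

>>> move_arm(increments="1 0 0.001 0 0 0 0; 1 0 0.002 0 0 0 0; 1 0 0.003 0 0 0 0; 1 0 0.003 0 0 0 0")

```text
time_s: 16.05
tcp_pos: [0.5207, -0.0507, 0.2325]
ee_rot: [[0.995, -0.0, 0.099], [-0.099, -0.0, 0.995], [-0.0, -1.0, -0.0]]
wrist_force: [-1.2, -0.5, -2.3]
gripper_width: 0.275
```

>>> move_arm(increments="1 0 0.0005 0 0 0 0; 1 0 0.001 0 0 0 0; 1 0 0.001 0 0 0 0")

```text
time_s: 16.35
tcp_pos: [0.5207, -0.0507, 0.2317]
ee_rot: [[0.995, -0.0, 0.099], [-0.099, -0.0, 0.995], [-0.0, -1.0, -0.0]]
wrist_force: [0.6, -0.1, -1.5]
gripper_width: 0.274
```

>>> move_arm(increments="1 0 0.0005 0 0 0 0; 1 0 0.0005 0 0 0 0")

```text
time_s: 16.55
tcp_pos: [0.5208, -0.0507, 0.2313]
ee_rot: [[0.995, 0.0, 0.099], [-0.099, 0.0, 0.995], [0.0, -1.0, 0.0]]
wrist_force: [-0.6, -0.2, -2.4]
gripper_width: 0.272
```

>>> move_arm(increments="1 0 0.0005 0 0 0 0; 1 0 0.0005 0 0 0 0")

```text
time_s: 16.75
tcp_pos: [0.5209, -0.0508, 0.2311]
ee_rot: [[0.995, 0.0, 0.099], [-0.099, -0.0, 0.995], [0.0, -1.0, -0.0]]
wrist_force: [0.3, -0.0, -1.0]
gripper_width: 0.273
```

>>> move_arm(increments="1 0 0.0005 0 0 0 0; 1 0 0.0005 0 0 0 0")

```text
time_s: 16.95
tcp_pos: [0.5209, -0.0507, 0.2309]
ee_rot: [[0.995, 0.001, 0.099], [-0.099, -0.0, 0.995], [0.001, -1.0, -0.0]]
wrist_force: [-1.2, -0.1, 2.4]
gripper_width: 0.274
```

```bash
python3 - <<'E'
from station import sense,capture
from h import *
s=sense();print(s["time_s"],s["tcp_pos"],s["wrist_force"],s["moment"])
p,d=capture("scene"); np.savez("scene6.npz",p=p,d=d)
s=sense();print(s["time_s"],s["tcp_pos"],s["wrist_force"],s["moment"])
cv2.imwrite("pics/v6.png",cv2.resize(p[110:200,225:300][:,:,::-1],(500,600),interpolation=cv2.INTER_CUBIC))
E
```

```text
16.95 [ 0.52094381 -0.05074626  0.23093695] [-1.17137287 -0.10252076  2.37271432] [0.12333999 0.41292969 0.00919114]
17.0 [ 0.52096723 -0.05075923  0.23095671] [-1.7039461   0.30874418  2.84226061] [ 0.17161017  0.44189772 -0.0551745 ]
```

View pics/v6.png

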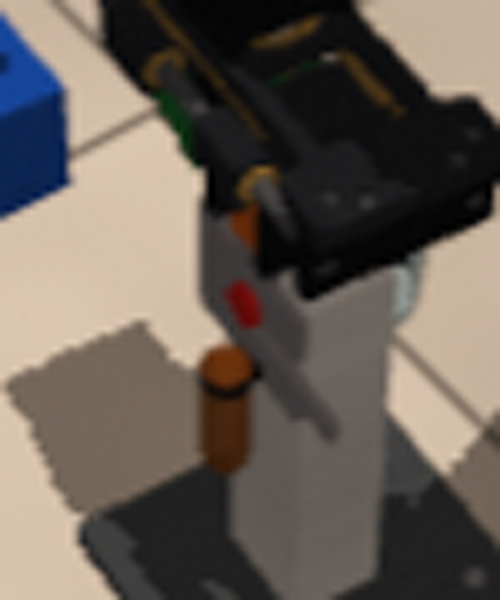

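>>> move_arm(increments="1 0 -0.0004 0 0 0 0; 1 0 -0.0004 0 0 0 0; 0 0 -0.0004 0 0 0 0; 0 0 -0.0004 0 0 0 0; 0 0 -0.0004 0 0 0 0; 0 0 -0.0004 0 0 0 0; 0 0 -0.0004 0 0 0 0; 0 0 -0.0004 0 0 0 0")

```text
time_s: 17.8
tcp_pos: [0.5208, -0.0507, 0.2306]
ee_rot: [[0.995, -0.0, 0.099], [-0.099, -0.0, 0.995], [-0.0, -1.0, -0.0]]
wrist_force: [1.1, -0.2, 0.5]
gripper_width: 0.495
```

>>> move_arm(increments="-1 0 0 0 0 0 0; -1 0 0 0 0 0 0; -1 0 0 0 0 0 0; -1 0 0 0 0 0 0; -1 0 0 0 0 0 0; -1 0 0 0 0 0 0; -1 0 0 0 0 0 0; -1 0 0 0 0 0 0")

```text
time_s: 18.6
tcp_pos: [0.5208, -0.0507, 0.2307]
ee_rot: [[0.995, 0.0, 0.099], [-0.099, 0.0, 0.995], [0.0, -1.0, 0.0]]
wrist_force: [0.7, 0.4, -0.6]
gripper_width: 0.995
```

```bash
python3 - <<'E'
from station import sense,capture
from h import *
s=sense();print(s["time_s"],s["tcp_pos"],s["wrist_force"],s["moment"],s["gripper_width"])
p,d=capture("scene"); np.savez("scene7.npz",p=p,d=d)
cv2.imwrite("pics/v7.png",cv2.resize(p[110:200,225:300][:,:,::-1],(500,600),interpolation=cv2.INTER_CUBIC))
E
```

```text
18.6 [ 0.52076448 -0.05069494  0.2306505 ] [ 0.66290939  0.35057762 -0.61363861] [-0.02943109  0.00982642  0.01465181] 0.995475965575745
```

View pics/v7.png

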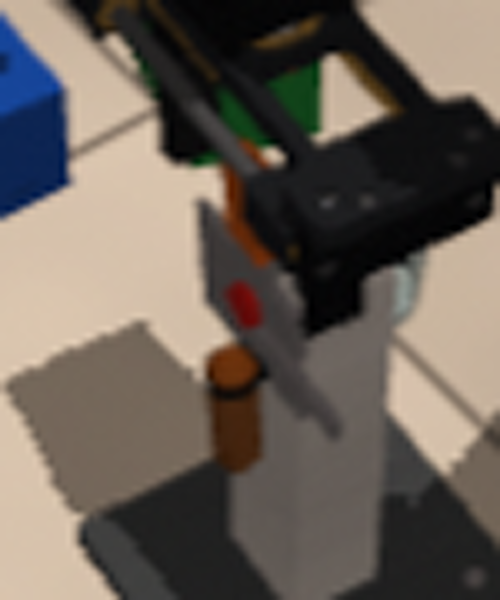

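The bracket hangs on the stud behind the red head (crop 243,305), and the fingers are open. Now I go straight up.

>>> move_arm(increments="-1 0 -0.005 0 0 0 0; -1 0 -0.015 0 0 0 0; -1 0 -0.03 0 0 0 0; -1 0 -0.05 0 0 0 0; -1 0 -0.07 0 0 0 0; -1 0 -0.09 0 0 0 0; -1 0 -0.11 0 0 0 0; -1 0 -0.12 0 0 0 0")

```text
time_s: 19.45
tcp_pos: [0.5214, -0.0508, 0.3536]
ee_rot: [[0.995, 0.004, 0.099], [-0.099, 0.0, 0.995], [0.004, -1.0, 0.001]]
wrist_force: [0.1, 0.2, -0.3]
gripper_width: 0.997
```

>>> move_arm(increments="-1 -0.02 0 0 0 0 0; -1 -0.05 0 0 0 0 0; -1 -0.08 0 0 0 0 0; -1 -0.11 0 0 0 0 0; -1 -0.14 0 0 0 0 0; -1 -0.15 0 0 0 0 0; -1 -0.15 0 0 0 0 0; -1 -0.15 0 0 0 0 0")

```text
time_s: 20.25
tcp_pos: [0.3722, -0.0358, 0.3509]
ee_rot: [[0.995, 0.001, 0.099], [-0.099, 0.0, 0.995], [0.001, -1.0, 0.0]]
wrist_force: [0.3, 0.3, -0.2]
gripper_width: 1.001
```

```bash
python3 - <<'E'
from station import sense,capture
from h import *
s=sense();print(s["time_s"],s["tcp_pos"],s["wrist_force"],s["gripper_width"])
p,d=capture("scene"); np.savez("scene8.npz",p=p,d=d)
cv2.imwrite("pics/v8.png",np.hstack([cv2.resize(p[110:200,225:300][:,:,::-1],(400,480),interpolation=cv2.INTER_CUBIC),cv2.resize(p[:,80:400][:,:,::-1],(400,480))]))
t=np.deg2rad(-5.7);a=np.array([np.cos(t),np.sin(t)]);b=np.array([-a[1],a[0]])
C=cloud("scene",d);H=hsv(p);s_=H[...,1];h=H[...,0]
O=np.array([.5156,-.0507]);Q=np.stack([(C[...,:2]-O)@a,(C[...,:2]-O)@b,C[...,2]],-1)*1000
m=(d>0)&(Q[...,0]>3)&(Q[...,0]<12)&(Q[...,1]>-45)&(Q[...,1]<58)&(Q[...,2]>140)&(Q[...,2]<215)&(s_<60)
q=Q[m];print("plate",m.sum(),np.linalg.lstsq(np.c_[q[:,1:],np.ones(len(q))],q[:,0],rcond=None)[0],q.min(0),q.max(0))
o=(d>0)&(h>3)&(h<16)&(s_>170)&(abs(Q[...,1])<40)&(abs(Q[...,0]-8)<30)
for lo,hi in((60,175),(215,290)):
    k=o&(Q[...,2]>lo)&(Q[...,2]<hi);print(k.sum(),np.median(Q[k],0),Q[k].min(0),Q[k].max(0))
E
```

```text
20.25 [ 0.37219722 -0.03575285  0.35092387] [ 0.2705701   0.31486444 -0.23279392] 1.0008630063024846
plate 213 [-0.0124184   0.03875185 -0.49878126] [  3.01319624 -41.87466588 150.63839899] [ 10.05015963  52.61150144 214.92972655]
101 [ 19.18576246   5.74985348 144.89176467] [  7.745845    -4.80848999 111.62629369] [ 26.54499322  10.06151074 168.36856534]
120 [ 12.31389224   6.52449847 257.53727569] [  2.78734064 -13.10924414 226.41112619] [ 17.39212731  12.79781823 272.03712946]
```

View pics/v8.png

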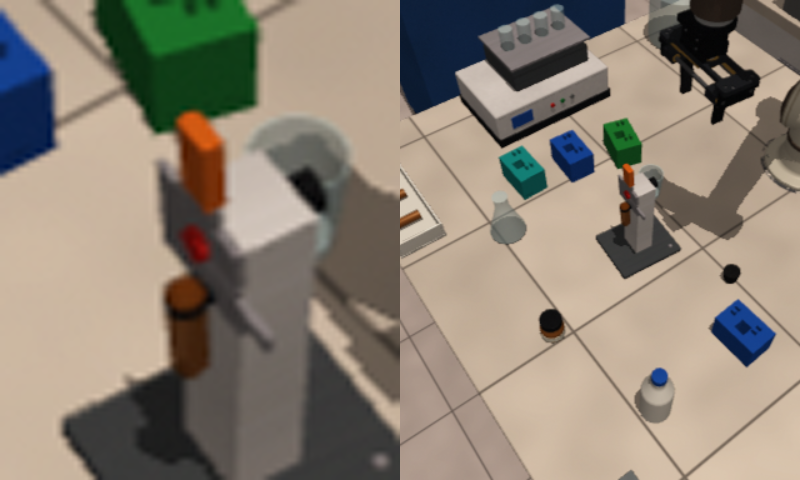

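>>> move_arm(increments="-1 0 0 0 0 0 0; -1 0 0 0 0 0 0; -1 0 0 0 0 0 0; -1 0 0 0 0 0 0; -1 0 0 0 0 0 0; -1 0 0 0 0 0 0; -1 0 0 0 0 0 0; -1 0 0 0 0 0 0")

```text
time_s: 21.1
tcp_pos: [0.3715, -0.0359, 0.3507]
ee_rot: [[0.995, 0.0, 0.099], [-0.099, 0.0, 0.995], [0.0, -1.0, 0.0]]
wrist_force: [0.1, -0.4, -1.2]
gripper_width: 0.996
```

```bash
python3 - <<'E'
from station import sense,capture,r
from h import *
p,d=capture("scene"); q=np.load("scene8.npz")["p"]
df=np.abs(p.astype(int)-q).max(2); print("change around bracket px>40:",(df[110:200,225:300]>40).sum())
p,d=capture("top");cv2.imwrite("pics/v9.png",np.hstack([cv2.resize(p[170:270,230:330][:,:,::-1],(400,400),interpolation=cv2.INTER_CUBIC),cv2.resize(p[:,50:450][:,:,::-1],(400,400))]))
E
```

```text
change around bracket px>40: 6
```

View pics/v9.png

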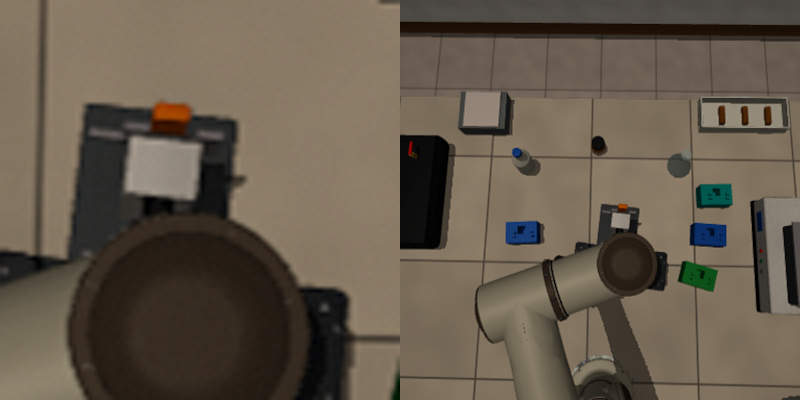

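The top view shows the bracket plate parallel to the post face with the grip in front (crop 170,118). It is at rest, and everything else I can see stands where it was.

```bash
python3 -c "
from station import r
print(r.finish_job())"
```

```text
the job is handed in; nothing more can be done
None
```

The bracket hangs by its notch on the red-headed stud, released, and I handed the job in at about 21 s, well within the 58 s limit.

- **How it went:** I lifted the bracket about 80 mm out of the blue stand by its orange grip. I raised the tongue under the stud until it touched with about 4 N, which puts the stud at about 194 mm. I then slid the slot in until its wall touched with about 3.5 N, backed off to centre the notch, and lowered it until the stud carried it, at about 4.5 N. These were end-of-step readings, and all stayed far below 20 N.
- **Last checks:** After I let go and withdrew, the wrist force was about zero. The bracket was still and sat behind the red head, with its plate parallel to the post face. The grip top was at about 271 mm, as expected for a seated bracket. The other objects in view had not moved; the arm hid part of the top view.
- **What disagreed:**
  - The plate leans about 2° forward/backward, within its play on the stud. I took that as upright.
  - The two cameras differed by 2–3 mm on the post's sideways position, which feeling for the wall settled.
  - During the two vertical contacts the wrist showed a moment of 0.3–0.4 N m about y that I did not explain. It went away once contact ended.

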